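# Stand the round-bottomed tumbler in its ring stand

## Task

Take the round-bottomed steel tumbler off its sloped rest and stand it upright, cap up, in the ring on top of the height-adjustable ring stand. The stand's height differs each time, so feel for the ring and set the tumbler down in it gently, without pressing hard or dropping it, then let go. Leave everything else on the desk where it is.

Things in the scene. Friction and masses are not known exactly. Their poses are not given: they have to be found in the camera images.
- tumbler_mid (a point): Centre of the loose tumbler (a point on its axis, half-way up: 48 mm from the lowest point of its round bottom, 48 mm below the cap's top). z axis runs along the tumbler from round bottom to cap; at the start it points 30 degrees above level. Steel cylinder 52 mm in diameter, hemispherical bottom of radius 26 mm, flat dark silicone cap 47 mm wide, 12 mm high; 96 mm tall over all.
- tumbler: The same tumbler; origin at the lowest point of its round bottom, z axis towards the cap. 0.2 to 0.4 kg, most of it in the bottom. It cannot stand alone on the desk. In the ring it does not right itself: it keeps about the tilt with which it is let go. Set down 3 mm off centre it rolls into the ring when let go and ends up leaning about 10 degrees; while held against the ring off centre, the ring pushes it sideways towards the centre: follow that push.
- rest: Fixed sloped rest; base 130 x 66 x 6 mm, origin at the centre of its underside. Two rails rise towards its own -x, where the cap points; a 34 mm wide stop at the low +x end holds the round bottom, 35 mm to +x of the origin and 50 mm up. Rails and posts lie within 21 mm either side of the tumbler's axis, under its lower 56 mm, so its sides are free to grip from above, best near the cap.
- stand: Fixed ring stand; round steel foot 104 mm wide, origin at the centre of its underside. On its vertical axis a rigid column carries a level ring of 8 mm round bar, inside diameter 41 mm, outside 57 mm; nothing is higher. The bar's middle is 60 to 100 mm above the desk, not measured: see or feel it. Seated, the tumbler's lowest point is 9 mm below the bar's middle.
- mug: Bystander: blue ceramic mug, 80 mm wide, 92 mm high, with a handle; origin at the centre of its underside.
- coaster: Bystander: glass coaster disc, 92 mm in diameter, 7 mm thick; origin at the centre of its underside.
- flat_tumbler: Bystander: larger flat-bottomed steel tumbler with a silicone cap, 75 mm wide, 144 mm high, standing upright; origin at the centre of its underside.
- mouse: Bystander: black computer mouse 105 x 58 x 31 mm; origin at the centre of its underside.
- tape: Bystander: cardboard roll core lying flat, 90 mm outside, 75 mm inside, 24 mm high; origin at the centre of its underside.
There are look-alikes about, which are no part of the job. Leave any blue look-alike of the tumbler alone. What is shaped like the rest but orange is not meant.

How it is judged (in metres and radians):
On the way:
1. the tumbler is held by the fingers, clear of the rest and the stand (contact force between tumbler and the fingers above 1 N and distance between tumbler and rest above 0.085 m and contact force between tumbler and rest below 0.05 N and contact force between tumbler and stand below 0.05 N), for 0.2 s.
At the end, for the whole second after the job is handed in: The tumbler stands by itself in the stand's ring, cap up, its axis within 8 degrees (0.14 rad) of vertical and its centre within 9 mm of the stand's axis, its lowest point 40 to 100 mm above the desk, at rest and released (horizontal distance between tumbler_mid and stand below 0.009 m and angle between tumbler_mid's own z axis and vertical below 0.14 rad and height (world z) of tumbler between 0.04 and 0.1 m and contact force between tumbler and stand above 0.8 N and linear speed of tumbler below 0.02 m/s and angular speed of tumbler below 0.2 rad/s); the robot touches nothing.
It fails at once if the mug, coaster, flat-bottomed tumbler, mouse or tape roll is moved by more than 30 mm (distance of any of mug, coaster, flat_tumbler, mouse, tape from where it was at the start of the episode above 0.03 m).
It fails at once if the tumbler presses on or strikes the ring stand with more than 35 N (contact force between tumbler and stand above 35 N).
It also fails if it takes over 51 s, if anything falls off the work surface, if the arm or the gripper's body presses on something with over 40 N, if the wrist force passes 120 N, or if a joint passes its speed limit or range.

## Robot

A 7-joint arm with a two-finger parallel gripper is mounted at the origin on the work surface. World frame = base frame: x ahead of the robot, y to its left, z up, the work surface at z = 0. Lengths are in mm, angles in rad, forces in N, time in s.
With the tool pointing down it reaches from about 425 to 875 mm from the base axis. Payload 8.4 kg.
Tool frame: the origin (TCP) lies midway between the tips of the shut fingers; the grasp point (between the pads) lies 19 mm behind it; z points along the fingers, y is the direction in which the jaws open and shut (so a half turn about z gives the same grasp; the last joint's range is limited). The gripper opens to 87 mm and grips with 3 to 60 N. Pads are 19 mm wide; open, the fingers measure 117 mm over their backs; the gripper's body (75 mm by 190 mm) begins 51 mm behind the grasp point.
Start: joints at [1.055, 0.333, 0.04, 1.465, -0.013, 1.343, -0.059], TCP at [263.119, -594.333, 222.546] pointing down, gripper open.
Joint ranges: [-2.58, 2.58], [-0.38, 2.09], [-1.3, 1.39], [0.25, 2.4], [-1.5, 4.64], [0.08, 2.09], [-2.65, 2.65]. Speed limits (rad/s): [2.22, 2.22, 2.79, 2.79, 3.14, 3.14, 3.14].

## Interface

Orientations are given as a unit quaternion [w, x, y, z].
In Python, from workcell import env, eyes, job gives the robot as it stands.
- The arm moves only by the tool carry_out, never from a script. Its argument "increments" is a list of rows, each a list of 7 numbers: the shift along the tool's x, y, z in m, then the turn, a rotation vector about the tool's x, y, z in degrees, then the opening, from 0 (shut) to 1 (fully open). A call has 1 to 10 rows; each row is the pose to reach, as a shift and turn from the pose commanded when the call began, along the tool's axes at that moment; what a row does not reach only later rows make up. A row lasts 1/12 s, in which the tool goes at most 41.7 mm and 7.16 degrees, less where a joint would pass 70% of its speed; a pose out of reach is approached as far as the arm can. A call with a gripper value outside its range is refused whole. The fingers move at their own pace and stop on an object; "force" is the grip in N (left out, the last holds). Time passes only in rows, so rows that repeat a pose let the fingers close. It gives the time, the measured TCP pose, the force and the opening at its end, in the units of the state.
- env.state(): the state, without advancing time (a new reading comes with each control period).
- eyes.get_image(name): name is "scene" or "side" or "wrist"; returns a dict with "img" (480x640x3 uint8, red, green, blue), "fx", "fy", "cx", "cy" (pixels), "D" ([k1, k2, p1, p2, k3] as OpenCV has them; the pictures are not rectified), "rvec" (rotation vector, rad) and "tvec" (3), from world to camera coordinates, as OpenCV has them; the wrist camera has in their place "hand_eye" (4x4, takes a point from camera to tool coordinates, whose origin is the TCP and whose axes are the flange's). Camera axes: x right, y down, z forward; pixel columns grow to the right and rows downward; lengths in mm; the calibration is good to about 2 mm. A picture is of the moment at which its call begins: read the wrist's pose just before it. There is no depth.
- job.close_job(): hands the job in, once; it reports no verdict.
The state is a dict: "t": time; "joints": joint angles; "qd": joint speeds; "tau": joint torques, N m; "tool_pos": TCP position; "tool_rot": TCP orientation; "force": force on the tool from outside, world axes, zero at the start; "ft_torque": the same for the moment, N m; "opening": finger opening in mm.
Only numpy, scipy, OpenCV 4.12 (cv2) and the standard library are available. Lean on these libraries where they do the work, as an engineer would, in place of code of your own. Each camera call takes 0.05 s, during which the arm holds its last target.

## Working session

There is one attempt and no reset: what is moved stays moved. The work goes in short steps, Python scripts to look and compute and a tool call to move; the robot and the scene stay as the last step left them, time stands still between calls to the robot, and variables do not carry over. Pictures are saved under pics/ and viewed, and the job is handed in when it is done.

Besides the shell and the picture viewer there is one more tool, called after "Request:" by a JSON object that holds its "method" and its "body", one argument or row to a line. carry_out: Moves the arm, as the interface text tells. Its arguments: {"type":"object","properties":{"increments":{"type":"array"},"force":{"type":"number"}},"required":["increments"]}

```bash
ls; mkdir -p pics; python3 - <<'E'
from workcell import env, eyes, job
import cv2
print(env.state())
for n in ["scene","side","wrist"]:
    d=eyes.get_image(n); cv2.imwrite(f"pics/{n}0.png",d["img"][:,:,::-1])
    print(n,{k:v for k,v in d.items() if k!="img"})
E
```

```text
pics
{'t': 0.0, 'joints': array([ 1.05482115,  0.33390913,  0.03987788,  1.46628177, -0.01339931,
        1.34327833, -0.05848194]), 'qd': array([-3.07726722e-04, -1.41369507e-03,  1.49897769e-03, -2.46752181e-06,
        7.33572988e-04,  6.56181114e-04, -6.63838548e-04]), 'tau': array([ 8.89710441e-05, -6.56366372e+01,  1.33542068e+00, -4.03798842e+01,
       -5.97025920e-02,  4.53538529e-02,  1.37934817e-04]), 'tool_pos': array([ 262.91005495, -593.9450361 ,  221.65533171]), 'tool_rot': array([-7.74449951e-04,  9.78365760e-01,  2.06881106e-01, -2.20712242e-04]), 'force': array([-0.5658795 ,  0.53199036, -0.36720507]), 'ft_torque': array([0.01363529, 0.04638994, 0.00077936]), 'opening': 86.88590751396455}
scene {'fx': 500.2425282527574, 'fy': 500.2425282527574, 'cx': 317.7103547385851, 'cy': 236.35597885147178, 'D': array([0.03920356, 0.        , 0.        , 0.        , 0.        ]), 'rvec': array([ 1.44673973,  2.35724083, -0.65915115]), 'tvec': array([ 238.42282207, -351.25860461, 1532.47643657])}
side {'fx': 539.2758748193031, 'fy': 539.2758748193031, 'cx': 328.7992861474736, 'cy': 240.8823948087816, 'D': array([-0.07216978,  0.        ,  0.        ,  0.        ,  0.        ]), 'rvec': array([ 0.05720568, -2.81099954,  1.32750012]), 'tvec': array([ 532.51900523,   42.93081795, 1505.09796723])}
wrist {'fx': 348.6851648937639, 'fy': 348.6851648937639, 'cx': 321.5949962803489, 'cy': 242.40668809571898, 'D': array([-0.06157484,  0.        ,  0.        ,  0.        ,  0.        ]), 'hand_eye': array([[ 7.71521158e-04, -9.69288188e-01, -2.45926441e-01,
         6.60237870e+01],
       [ 9.99999554e-01,  8.81608416e-04, -3.37547313e-04,
        -1.37687029e+00],
       [ 5.43991443e-04, -2.45926071e-01,  9.69288436e-01,
        -1.63189730e+02],
       [ 0.00000000e+00,  0.00000000e+00,  0.00000000e+00,
         1.00000000e+00]])}
```

View pics/scene0.png

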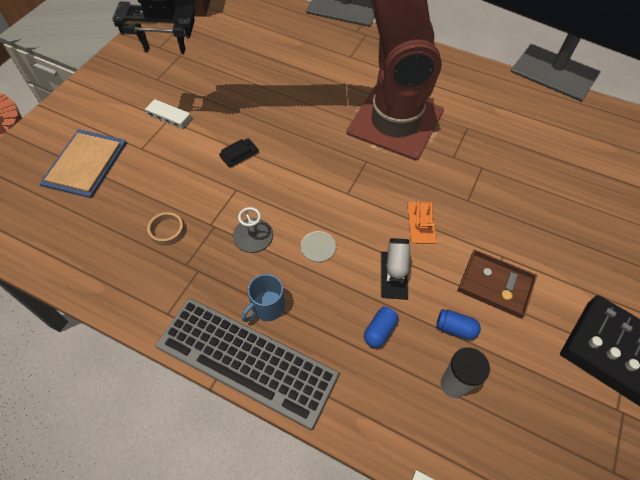

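View pics/side0.png

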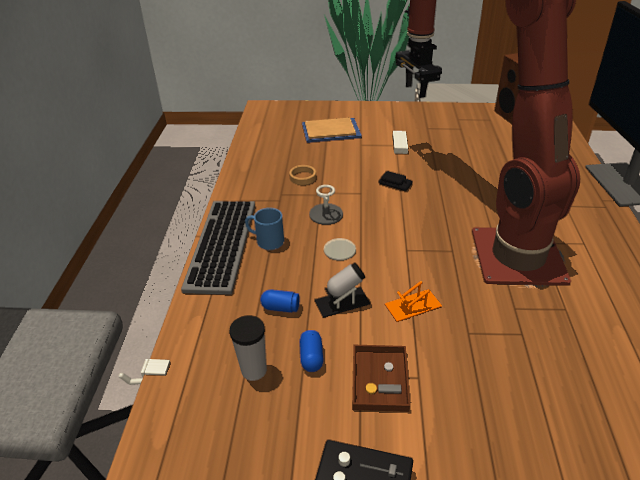

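View pics/wrist0.png

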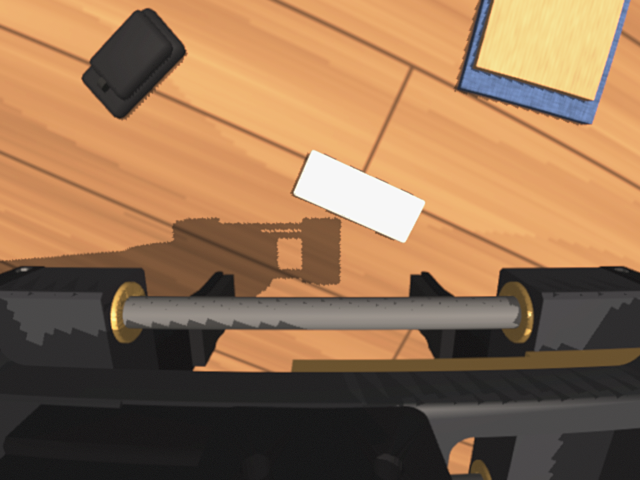

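The steel tumbler lies on the black rest at scene (398,262) and side (345,283). The blue capsules at scene (381,327) and (459,325) and the orange rest at (422,222) are look-alikes. The stand is at scene (252,232), with its ring at (249,217). I'll confirm this with enlarged crops.

```bash
cat > h.py <<'E'
import numpy as np, cv2
from scipy.spatial.transform import Rotation as R
def cam(d):
    K=np.array([[d["fx"],0,d["cx"]],[0,d["fy"],d["cy"]],[0,0,1]]); return K,np.array(d["D"]),np.array(d["rvec"]),np.array(d["tvec"])
def ray(d,uv):
    K,D,r,t=cam(d); p=cv2.undistortPoints(np.array([[uv]],float),K,D)[0,0]
    Rm=cv2.Rodrigues(r)[0]; o=-Rm.T@t; v=Rm.T@np.array([p[0],p[1],1]); return o,v/np.linalg.norm(v)
def onz(d,uv,z):
    o,v=ray(d,uv); return o+v*(z-o[2])/v[2]
def tri(rs):
    A=np.zeros((3,3));b=np.zeros(3)
    for o,v in rs:
        P=np.eye(3)-np.outer(v,v);A+=P;b+=P@o
    x=np.linalg.solve(A,b); return x,[np.linalg.norm((np.eye(3)-np.outer(v,v))@(x-o)) for o,v in rs]
def proj(d,X):
    K,D,r,t=cam(d); return cv2.projectPoints(np.array(X,float).reshape(-1,3),r,t,K,D)[0].reshape(-1,2)
E
python3 - <<'E'
import cv2,numpy as np
a=cv2.imread("pics/scene0.png");b=cv2.imread("pics/side0.png")
c=lambda i,x,y:cv2.resize(i[y:y+72,x:x+98],(392*1,288),interpolation=cv2.INTER_CUBIC)
o=np.vstack([np.hstack([c(a,350,232),c(a,205,195)]),np.hstack([c(b,296,253),c(b,280,168)])])
cv2.imwrite("pics/crop0.png",o)
E
```

```text
(no output)
```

View pics/crop0.png

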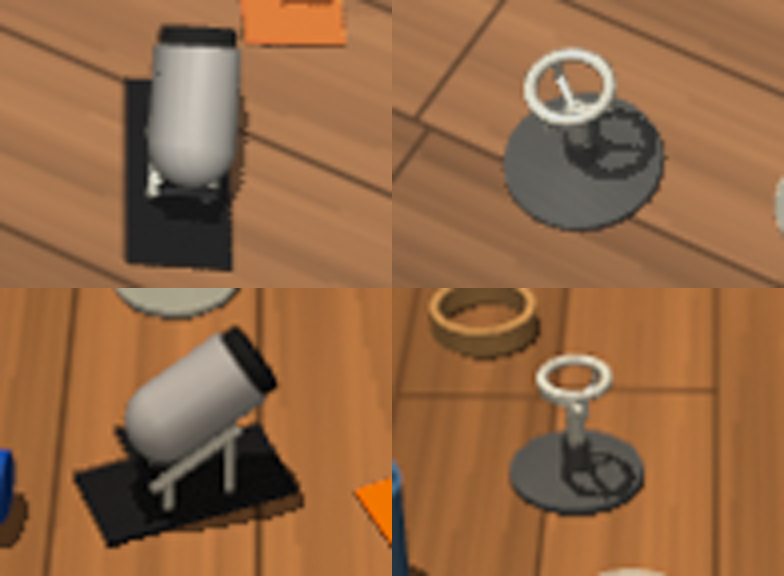

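The crops show a steel body with a dark cap on the black rest, its cap pointing up in the scene view. The ring is visible at scene (249,216.5) and side (325.5,191). Next I'll fit the poses.

```bash
cat > fit.py <<'E'
from h import *
from workcell import env, eyes
from scipy.optimize import least_squares
S=eyes.get_image("scene");Q=eyes.get_image("side")
# rest corners
so=[(381.25,251.75),(381.5,297.75),(408,299.2)]; si=[(315.25,299.25),(323,317.5),(371.5,305.5)]
for n,d,l in(("scene",S,so),("side",Q,si)):
    for p in l: print(n,p,onz(d,p,6).round(1))
x,e=tri([ray(S,(249.25,216.5)),ray(Q,(325.5,191))]); print("ring",x,e)
print("foot",onz(S,(253,235.5),4),onz(Q,(326,214),4))
# masks
def ringfit():
    def mask(d,c,r):
        im=cv2.cvtColor(d["img"],cv2.COLOR_RGB2HSV); m=((im[...,1]<45)&(im[...,2]>150))
        o=np.zeros_like(m); o[int(c[1]-r):int(c[1]+r),int(c[0]-r):int(c[0]+r)]=1
        return m&o
    for n,d,c in(("S",S,(249,216)),("Q",Q,(325,191))):
        m=mask(d,c,14); ys,xs=np.nonzero(m); print(n,xs.min(),xs.max(),ys.min(),ys.max(),m.sum())
ringfit()
E
python3 fit.py
```

```text
scene (381.25, 251.75) [448.1 140.8   6. ]
scene (381.5, 297.75) [566.8 191.4   6. ]
scene (408, 299.2) [541.  250.1   6. ]
side (315.25, 299.25) [558.7 192.    6. ]
side (323, 317.5) [535.4 254.    6. ]
side (371.5, 305.5) [415.3 209.2   6. ]
ring [ 550.85006408 -180.69937211   86.10889871] [np.float64(0.6209942669483429), np.float64(0.6209942669482661)]
foot [ 554.67612715 -176.89619149    4.        ] [ 550.07366357 -176.556903      4.        ]
S 238 260 207 225 174
Q 317 333 185 198 65
```

```bash
cat > fit2.py <<'E'
from h import *
from workcell import env, eyes
from scipy.optimize import least_squares, minimize
S=eyes.get_image("scene");Q=eyes.get_image("side")
obs=[(S,(381.25,251.75),(-65,-33)),(S,(381.5,297.75),(65,-33)),(S,(408,299.2),(65,33)),(Q,(315.25,299.25),(65,-33)),(Q,(323,317.5),(65,33)),(Q,(371.5,305.5),(-65,33))]
def f(p):
    c,s=np.cos(p[2]),np.sin(p[2]); r=[]
    for d,uv,l in obs:
        X=[p[0]+c*l[0]-s*l[1],p[1]+s*l[0]+c*l[1],6]; r+=list(proj(d,X)[0]-uv)
    return r
s=least_squares(f,[490,195,.4]); p=s.x; print("rest",p,np.degrees(p[2]),np.round(s.fun,1))
th=p[2]; ax=np.array([np.cos(th),np.sin(th),0]); bot=np.r_[p[:2],0]+35*ax+[0,0,50]
print("nominal mid",bot+48*(-ax*np.cos(np.pi/6)+[0,0,.5]))
a=np.linspace(0,2*np.pi,40)
def pts(zr): # (z,r) rings
    return np.vstack([np.c_[r*np.cos(a),r*np.sin(a),np.full(40,z-48.)] for z,r in zr])
hem=[(26-26*np.cos(t),26*np.sin(t)) for t in np.linspace(0,np.pi/2,12)]
B=pts(hem+[(84,26)]); C=pts([(84,23.5),(96,23.5)])
def mask(d,c,rx):
    hsv=cv2.cvtColor(d["img"],cv2.COLOR_RGB2HSV); m=(hsv[...,1]<60)&(hsv[...,2]>70); o=np.zeros_like(m); o[c[1]-rx:c[1]+rx,c[0]-rx:c[0]+rx]=1
    n,l,st,_=cv2.connectedComponentsWithStats((m&o).astype(np.uint8)); k=1+np.argmax(st[1:,4]); return (l==k)
M=[mask(S,(397,265),34),mask(Q,(345,283),34)]
for n,m in zip("SQ",M): ys,xs=np.nonzero(m); print(n,xs.min(),xs.max(),ys.min(),ys.max(),m.sum())
U=8
def soft(d,X):
    h=cv2.convexHull(np.float32(proj(d,X)*16)).reshape(-1,2)  # 4 bits shift
    m=np.zeros((480,640),np.uint8); 
    cv2.fillPoly(m,[np.int32(h)],255,cv2.LINE_AA,4); return m/255.
def cost(q):
    z=np.array([-np.cos(q[3])*np.cos(q[4]),-np.sin(q[3])*np.cos(q[4]),np.sin(q[4])]); x=np.cross([0,0,1],z);x/=np.linalg.norm(x);y=np.cross(z,x)
    Rm=np.c_[x,y,z]; t=0
    for d,m in zip((S,Q),M):
        b=soft(d,B@Rm.T+q[:3])
        o=-cv2.Rodrigues(d["rvec"])[0].T@d["tvec"]
        if (o-q[:3])@z>96-48: b=b*(1-soft(d,C@Rm.T+q[:3]))
        t+=np.abs(b-m).sum()
    return t
mid=bot+48*(-ax*np.cos(np.pi/6)+[0,0,.5])
x0=np.r_[mid,th,np.pi/6]
print("cost nominal",cost(x0))
best=None
for sgn in(1,-1):
    sim=np.vstack([x0]+[x0+sgn*v for v in np.diag([6,6,6,.1,.08])])
    r=minimize(cost,x0,method="Nelder-Mead",options=dict(initial_simplex=sim,maxiter=600))
    print(r.fun,r.x.round(3),np.degrees(r.x[3:]))
# stand: ring outer/inner + foot
def rmask(d,c,r,f):
    hsv=cv2.cvtColor(d["img"],cv2.COLOR_RGB2HSV); m=f(hsv); o=np.zeros_like(m); o[c[1]-r:c[1]+r,c[0]-r:c[0]+r]=1; return m&o
RM=[rmask(S,(249,216),13,lambda h:(h[...,1]<60)&(h[...,2]>140)),rmask(Q,(325,191),10,lambda h:(h[...,1]<60)&(h[...,2]>140))]
def c2(q):
    t=0
    tor=lambda rr:np.vstack([np.c_[q[0]+(24.5+4*np.cos(u))*np.cos(a),q[1]+(24.5+4*np.cos(u))*np.sin(a),q[2]+4*np.sin(u)+0*a] for u in np.linspace(0,2*np.pi,12)])
    for d,m in zip((S,Q),RM):
        b=soft(d,tor(0)); i=soft(d,np.c_[q[0]+20.5*np.cos(a),q[1]+20.5*np.sin(a),q[2]+0*a]);
        # hole: ignore inside (spokes)
        t+=np.abs(b-m)[i<.5].sum()
    return t
for sgn in(1,-1):
    x1=np.array([551,-179,86.]); r=minimize(c2,x1,method="Nelder-Mead",options=dict(initial_simplex=np.vstack([x1]+[x1+sgn*v for v in np.diag([5,5,5])]))); print("stand",r.fun,r.x,[m.sum() for m in RM])
E
python3 fit2.py
```

```text
rest [4.90459118e+02 1.97244973e+02 3.88555162e-01] 22.262570900669502 [ 1.3 -1.4  0.5 -1.2  1.3 -0.6 -1.7 -0.2 -1.  -0.5 -1.  -1.8]
nominal mid [484.37958554 194.75621305  74.        ]
S 386 409 243 280 753
Q 327 361 265 307 748
cost nominal 363.07137254901966
271.71040369088814 [4.82187e+02 1.89994e+02 7.15120e+01 4.31000e-01 6.26000e-01] [24.68317584 35.89243013]
250.94017685505574 [4.81230e+02 1.89151e+02 7.01310e+01 4.24000e-01 5.68000e-01] [24.26952923 32.54517407]
stand 105.33725490196079 [ 552.39034991 -180.5879053    87.79098162] [np.int64(187), np.int64(96)]
stand 109.70196078431371 [ 549.7793004  -182.11601683   86.92940724] [np.int64(187), np.int64(96)]
```

```bash
cat >> h.py <<'E'
def down(az,tilt=0):
    """tool x horizontal-ish at azimuth az(deg), z down; tilt>0: approach leans outward (towards +x az)"""
    a=np.radians(az);t=np.radians(tilt); u=np.array([np.cos(a),np.sin(a),0]);k=np.array([0,0,1.])
    z=-k*np.cos(t)+u*np.sin(t); x=u*np.cos(t)+k*np.sin(t); return np.c_[x,np.cross(z,x),z]
def st(env):
    s=env.state(); q=s["tool_rot"]; return s,np.array(s["tool_pos"]),R.from_quat([q[1],q[2],q[3],q[0]]).as_matrix()
def inc(env,pos,Rt):
    s,p,Rm=st(env); d=Rm.T@(np.array(pos)-p)/1000; rv=np.degrees(R.from_matrix(Rm.T@Rt).as_rotvec())
    print("t",round(s["t"],2),"p",p.round(1),"f",s["force"].round(2),"op",round(s["opening"],1)); print("inc",d.round(4),rv.round(2))
E
python3 - <<'E'
from h import *; from workcell import env
inc(env,[530,-172,270],down(-18))
E
```

```text
t 0.35 p [ 263.1 -594.2  222.3] f [-0.17  0.38 -0.69] op 86.8
inc [ 0.415  -0.2781 -0.0476] [-2.000e-02  1.000e-02  4.188e+01]
```

Request:
{"method": "carry_out", "body": {
  "increments": [
    [0.415,-0.278,-0.048,0,0,42,1],
    [0.415,-0.278,-0.048,0,0,42,1],
    [0.415,-0.278,-0.048,0,0,42,1],
    [0.415,-0.278,-0.048,0,0,42,1],
    [0.415,-0.278,-0.048,0,0,42,1],
    [0.415,-0.278,-0.048,0,0,42,1],
    [0.415,-0.278,-0.048,0,0,42,1],
    [0.415,-0.278,-0.048,0,0,42,1],
    [0.415,-0.278,-0.048,0,0,42,1],
    [0.415,-0.278,-0.048,0,0,42,1]
  ]
}}

```text
t: 1.18
tool_pos: [478.9, -252.5, 261.8]
tool_rot: [0.0, 0.988, -0.158, 0.0]
force: [1.4, -0.2, 0.7]
opening: 87.1
```

```bash
python3 - <<'E'
from h import *; from workcell import env
inc(env,[530,-172,270],down(-18)); print(env.state()["joints"])
E
```

```text
t 1.18 p [ 478.9 -252.5  261.8] f [ 1.4  -0.16  0.7 ] op 87.1
inc [ 0.0235 -0.0923 -0.0082] [ 0.01 -0.04 -0.13]
[ 0.55205923  0.10260913 -0.16120213  1.66484557  0.01686652  1.3748607
 -1.49886325]
```

Request:
{"method": "carry_out", "body": {
  "increments": [
    [0.024,-0.092,-0.008,0,0,0,1],
    [0.024,-0.092,-0.008,0,0,0,1],
    [0.024,-0.092,-0.008,0,0,0,1],
    [0.024,-0.092,-0.008,0,0,0,1],
    [0.024,-0.092,-0.008,0,0,0,1]
  ]
}}

```text
t: 1.6
tool_pos: [529.9, -173.8, 269.2]
tool_rot: [0.0, 0.988, -0.157, -0.0]
force: [-0.6, 0.0, -0.4]
opening: 87.4
```

```bash
cat >> h.py <<'E'
def wrist(env,eyes):
    s,p,Rm=st(env); d=eyes.get_image("wrist"); H=np.array(d["hand_eye"])
    Rc=Rm@H[:3,:3]; o=p+Rm@H[:3,3]; d["rvec"]=cv2.Rodrigues(Rc.T)[0].ravel(); d["tvec"]=-Rc.T@o; return d
E
python3 - <<'E'
from h import *; from workcell import env,eyes
import pickle
inc(env,[530,-172,270],down(-18))
d=wrist(env,eyes); cv2.imwrite("pics/w1.png",d["img"][:,:,::-1]); pickle.dump(d,open("w1.pkl","wb"))
print(proj(d,[[551,-180,87],[551,-180,0]]))
E
```

```text
t 1.6 p [ 529.9 -173.8  269.2] f [-0.63  0.04 -0.42] op 87.4
inc [-0.0005 -0.0017 -0.0008] [ 0.01  0.01 -0.01]
[[321.49159918 198.95597753]
 [321.50207879 190.13222501]]
```

View pics/w1.png

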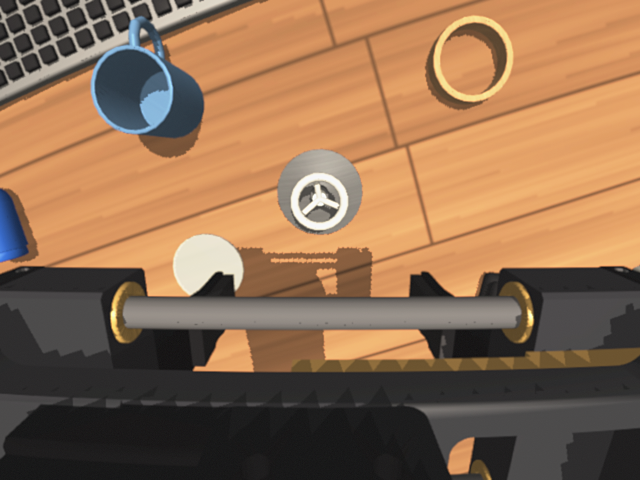

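The wrist view shows the ring at about (319.5,202) and the foot at about (320,191), within 3 px of the prediction. I'll fit ellipses and triangulate over all three views.

```bash
python3 - <<'E'
from h import *; from workcell import env,eyes
import pickle
d=pickle.load(open("w1.pkl","rb")); hsv=cv2.cvtColor(d["img"],cv2.COLOR_RGB2HSV)
o=np.zeros((480,640),np.uint8);o[165:238,285:355]=1
m=((hsv[...,2]>190)&(hsv[...,1]<40)).astype(np.uint8)*o
c=max(cv2.findContours(m,cv2.RETR_EXTERNAL,cv2.CHAIN_APPROX_NONE)[0],key=len); e=cv2.fitEllipse(c);print("ring",e)
rw=e[0]
m=((hsv[...,1]<60)).astype(np.uint8); o[:]=0;o[145:238,272:368]=1;m*=o
c=max(cv2.findContours(m,cv2.RETR_EXTERNAL,cv2.CHAIN_APPROX_NONE)[0],key=len);e=cv2.fitEllipse(c);print("foot",e, onz(d,e[0],3))
for z in (80,86,90): print(z,onz(d,rw,z))
from scipy.optimize import least_squares
a=np.linspace(0,2*np.pi,60,endpoint=False)
# size-based height: outer dia 57 in wrist px
r=np.mean([57*348.7/ (x) for x in [1]]); 
S=eyes.get_image("scene");Q=eyes.get_image("side")
x,er=tri([ray(S,(249.25,216.3)),ray(Q,(325.3,191.3)),ray(d,rw)]);print(x,er)
x,er=tri([ray(Q,(325.3,191.3)),ray(d,rw)]);print(x,er)
x,er=tri([ray(S,(249.25,216.3)),ray(d,rw)]);print(x,er)
E
```

```text
ring ((319.0163879394531, 200.63577270507812), (56.07843780517578, 56.551544189453125), 174.56234741210938)
foot ((319.44281005859375, 191.31044006347656), (83.16204071044922, 83.4859390258789), 19.475942611694336) [ 550.69526776 -177.24651459    3.        ]
80 [ 549.31731856 -176.81795399   80.        ]
86 [ 550.04735391 -177.10057668   86.        ]
90 [ 550.53404414 -177.28899181   90.        ]
[ 550.98168787 -178.41828075   87.5676632 ] [np.float64(1.6929850213049278), np.float64(0.41070010372775695), np.float64(1.441621225343356)]
[ 550.53926635 -177.16136446   88.00239448] [np.float64(0.24891666236789795), np.float64(0.24891666236781843)]
[ 551.60702828 -178.21358824   89.56743097] [np.float64(1.4586308128571963), np.float64(1.458630812857374)]
```

```bash
python3 - <<'E'
from h import *; from workcell import env
inc(env,[465,184,260],down(22.5))
E
```

```text
t 1.75 p [ 528.9 -176.   269.1] f [-0.03 -0.62 -0.31] op 87.1
inc [-0.1735 -0.3218  0.009 ] [ 2.000e-02  3.000e-02 -4.076e+01]
```

Request:
{"method": "carry_out", "body": {
  "increments": [
    [-0.173,-0.322,0.009,0,0,-40.8,1],
    [-0.173,-0.322,0.009,0,0,-40.8,1],
    [-0.173,-0.322,0.009,0,0,-40.8,1],
    [-0.173,-0.322,0.009,0,0,-40.8,1],
    [-0.173,-0.322,0.009,0,0,-40.8,1],
    [-0.173,-0.322,0.009,0,0,-40.8,1],
    [-0.173,-0.322,0.009,0,0,-40.8,1],
    [-0.173,-0.322,0.009,0,0,-40.8,1],
    [-0.173,-0.322,0.009,0,0,-40.8,1],
    [-0.173,-0.322,0.009,0,0,-40.8,1]
  ]
}}

```text
t: 2.58
tool_pos: [463.3, 191.6, 260.6]
tool_rot: [-0.001, 0.98, 0.2, 0.0]
force: [-0.5, -0.6, 0.1]
opening: 86.8
```

Request:
{"method": "carry_out", "body": {
  "increments": [
    [0,0,0,0,0,0,1],
    [0,0,0,0,0,0,1]
  ]
}}

```text
t: 2.75
tool_pos: [465.9, 183.8, 260.2]
tool_rot: [0.0, 0.981, 0.196, -0.0]
force: [0.2, 0.1, -0.1]
opening: 86.9
```

```bash

python3 - <<'E'
from h import *; from workcell import env,eyes
import pickle
inc(env,[465,184,260],down(22.5)); print(env.state()["joints"])
d=wrist(env,eyes); cv2.imwrite("pics/w2.png",d["img"][:,:,::-1]); pickle.dump(d,open("w2.pkl","wb"))
inc(env,[465,184,260],down(22.5))
E
```

```text
t 2.75 p [465.9 183.8 260.2] f [ 0.16  0.14 -0.1 ] op 86.9
inc [-0.0007 -0.0005  0.0002] [0.04 0.02 0.06]
[ 0.10919546  0.04424888 -0.58609047  1.73640293  0.02559242  1.36871915
 -1.65866662]
t 2.8 p [466.1 183.4 260.1] f [ 0.64 -0.07  0.06] op 87.0
inc [-0.0008 -0.001   0.0001] [ 0.03  0.02 -0.  ]
```

View pics/w2.png

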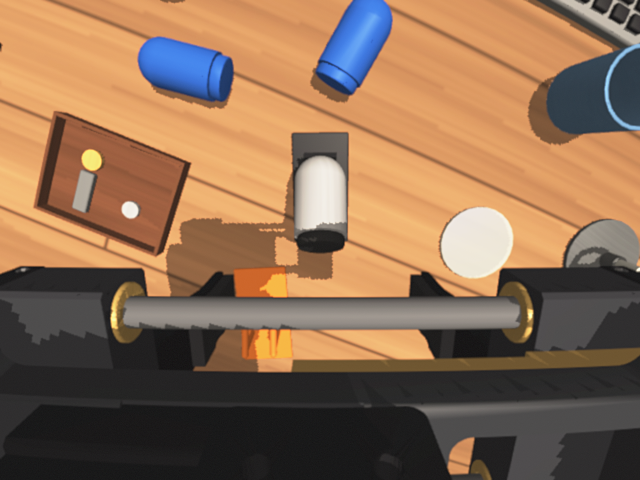

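The wrist view shows the steel tumbler at (321,200) with its dark cap at (321,240), in line with the jaws' plane. The orange rest is at (265,310) and clear of it. I'll refine the fit with this view added.

```bash
sed '/^# stand/,$d' fit2.py | sed '/^for sgn/,$d' > fit3.py; cat >> fit3.py <<'E'
import pickle,itertools
W=pickle.load(open("w2.pkl","rb"))
hs=cv2.cvtColor(W["img"],cv2.COLOR_RGB2HSV); print(hs[200,300:345:4],hs[150:165:3,321])
mw=np.zeros((480,640),bool); b=(hs[...,1]<50)&(hs[...,2]>90); mw[145:252,288:356]=b[145:252,288:356]
n,l,stt,_=cv2.connectedComponentsWithStats(mw.astype(np.uint8)); mw=l==1+np.argmax(stt[1:,4])
ys,xs=np.nonzero(mw);print(xs.min(),xs.max(),ys.min(),ys.max())
for y in range(160,245,8): r=np.nonzero(mw[y])[0]; print(y,r.min(),r.max(),end='; ')
print()
def cost(q,w=(1,1,1),ret=False):
    el=np.pi/6
    z=np.array([-np.cos(q[3])*np.cos(el),-np.sin(q[3])*np.cos(el),np.sin(el)]); x=np.cross([0,0,1],z);x/=np.linalg.norm(x);y=np.cross(z,x)
    Rm=np.c_[x,y,z]; t=[]
    for d,m in zip((S,Q,W),M+[mw]):
        b=soft(d,B@Rm.T+q[:3]); c=cv2.Rodrigues(np.array(d["rvec"]))[0]; o=-c.T@d["tvec"]
        if (o-q[:3])@z>48: b=b*(1-soft(d,C@Rm.T+q[:3]))
        t.append(np.abs(b-m).sum()/{1:1}.get(1))
    return t if ret else np.dot(t,w)
for w in((1,1,1),(1,1,.4),(0,1,1),(1,0,1)):
    best=None
    for sg in itertools.product((1,-1),repeat=2):
        x0=np.r_[482,191,71,.4]; sim=np.vstack([x0]+[x0+sg[0]*v for v in np.diag([6,6,6*sg[1],.1])])
        r=minimize(cost,x0,args=(w,),method="Nelder-Mead",options=dict(initial_simplex=sim,maxiter=300))
        if best is None or r.fun<best.fun: best=r
    print(w,best.fun,best.x[:3].round(1),np.degrees(best.x[3]).round(2),np.round(cost(best.x,ret=True)))
X=[(65,-33),(65,33)]
print("rest corners via wrist",onz(W,(292.5,133),6),onz(W,(348,133),6))
E
python3 fit3.py
```

```text
rest [4.90459118e+02 1.97244973e+02 3.88555162e-01] 22.262570900669502 [ 1.3 -1.4  0.5 -1.2  1.3 -0.6 -1.7 -0.2 -1.  -0.5 -1.  -1.8]
nominal mid [484.37958554 194.75621305  74.        ]
S 386 409 243 281 751
Q 327 361 265 307 754
cost nominal 372.0203921568627
[[ 15  27 186]
 [ 18  27 218]
 [ 17  20 227]
 [ 17  17 235]
 [ 18  16 239]
 [ 18  14 240]
 [ 20  13 243]
 [ 18  16 240]
 [ 18  14 241]
 [ 17  17 234]
 [ 20  24 223]
 [ 14  28 190]] [[ 12  26  97]
 [  0  14  56]
 [ 17  30 154]
 [ 16  31 215]
 [ 16  19 231]]
294 346 145 237
160 306 346; 168 299 345; 176 296 346; 184 295 346; 192 295 346; 200 295 346; 208 295 346; 216 294 346; 224 295 345; 232 295 345; Traceback (most recent call last):
  File "fit3.py", line 48, in <module>
    for y in range(160,245,8): r=np.nonzero(mw[y])[0]; print(y,r.min(),r.max(),end='; ')
                                                               ~~~~~^^
    return umr_minimum(a, axis, None, out, keepdims, initial, where)
ValueError: zero-size array to reduction operation minimum which has no identity
```

```bash
sed -i 's/hs\[...,2\]>90/hs[...,2]>130/; s/range(160,245,8)/range(160,236,8)/; s/hsv\[...,2\]>70)/hsv[...,2]>95)/' fit3.py; python3 fit3.py | tail -8
```

```text
[ 20  24 223]
 [ 14  28 190]] [[ 12  26  97]
 [  0  14  56]
 [ 17  30 154]
 [ 16  31 215]
 [ 16  19 231]]
295 346 156 230
160 307 334; 168 300 341; 176 297 344; 184 296 345; 192 296 345; 200 296 345; 208 296 345; 216 296 345; 224 296 339; Traceback (most recent call last):
  File "fit3.py", line 48, in <module>
    for y in range(160,236,8): r=np.nonzero(mw[y])[0]; print(y,r.min(),r.max(),end='; ')
                                                               ~~~~~^^
    return umr_minimum(a, axis, None, out, keepdims, initial, where)
ValueError: zero-size array to reduction operation minimum which has no identity
```

```bash
sed -i 's/range(160,236,8)/range(160,224,8)/; s/t.append(np.abs(b-m).sum()/t.append(np.abs(b-m)[:(218 if d is W else 480)].sum()/' fit3.py; python3 fit3.py | tail -6;  python3 - <<'E'
from h import *; import pickle
d=pickle.load(open("w2.pkl","rb"))
print("center pts",onz(d,(320.5,170),80),onz(d,(320.5,220),80))
Rc=cv2.Rodrigues(d["rvec"])[0]; 
E
```

```text
160 307 334; 168 300 341; 176 297 344; 184 296 345; 192 296 345; 200 296 345; 208 296 345; 216 296 345; 
(1, 1, 1) 444.1371011149558 [482.8 192.4  71.2] 25.49 [143. 160. 141.]
(1, 1, 0.4) 362.14466743560166 [482.3 192.2  72.5] 22.77 [152. 144. 166.]
(0, 1, 1) 292.98969627066515 [482.5 193.1  74.9] 24.22 [181. 131. 162.]
(1, 0, 1) 220.10980392156864 [482.4 193.3  58.2] 23.05 [155. 405.  65.]
rest corners via wrist [535.50469064 250.53377642   6.        ] [560.04121754 191.57297785   6.        ]
center pts [512.12296278 205.68961373  80.        ] [466.72499495 186.82812882  80.        ]
```

```bash
python3 - <<'E'
from h import *; from workcell import env
inc(env,[457.2,183,131.2],down(22.6,15))
E
```

```text
t 3.1 p [465.6 184.7 260.2] f [0.41 0.   0.04] op 86.8
inc [-0.0084 -0.0016  0.129 ] [ 0. 15.  0.]
```

Request:
{"method": "carry_out", "body": {
  "increments": [
    [-0.002,0,0.03,0,4,0,1],
    [-0.004,0,0.06,0,8,0,1],
    [-0.006,-0.001,0.09,0,12,0,1],
    [-0.008,-0.001,0.129,0,15,0,1],
    [-0.008,-0.001,0.129,0,15,0,1],
    [-0.008,-0.001,0.129,0,15,0,1],
    [-0.008,-0.001,0.129,0,15,0,1]
  ]
}}

```text
t: 3.68
tool_pos: [459.0, 183.9, 133.3]
tool_rot: [-0.026, 0.972, 0.195, 0.128]
force: [1.7, 0.2, 0.5]
opening: 87.1
```

```bash

python3 - <<'E'
from h import *; from workcell import env,eyes
import pickle
print(env.state()["joints"])
inc(env,[473.9,190,63.6],down(22.6,15))
d=wrist(env,eyes); cv2.imwrite("pics/w3.png",d["img"][:,:,::-1])
print(proj(d,[482.2,193.4,74]),proj(d,np.array([482.2,193.4,74])-26*np.array([-.8,-.333,.5])))
inc(env,[473.9,190,63.6],down(22.6,15))
E
```

```text
[ 0.13352352 -0.08041056 -0.58796857  2.13821988 -0.03915822  0.80820806
 -1.6105843 ]
t 3.68 p [459.  183.9 133.3] f [1.7  0.2  0.48] op 87.1
inc [-0.0026  0.0001  0.0715] [-0.03 -0.06  0.07]
[[324.09343684 242.2410938 ]] [[324.03582042 210.80784886]]
t 3.73 p [459.9 184.4 134.1] f [0.37 0.44 0.99] op 87.2
inc [-0.0039  0.0003  0.072 ] [-0.04 -0.16  0.07]
```

View pics/w3.png

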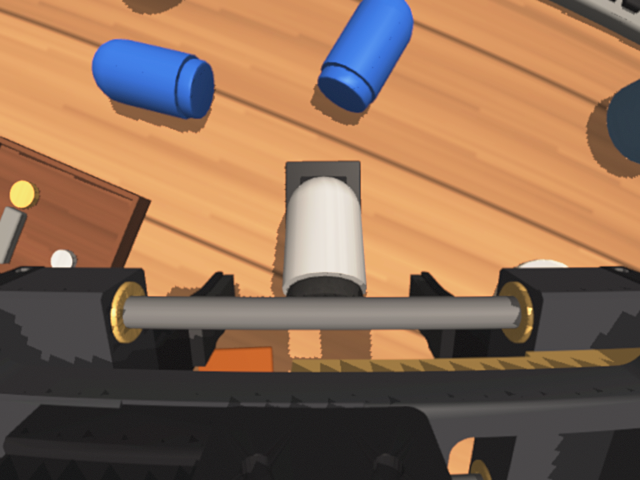

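The tumbler sits centred between the fingers at column 324. I'll go in and close.

Request:
{"method": "carry_out", "body": {
  "increments": [
    [-0.003,0,0.02,0,0,0,1],
    [-0.003,0,0.035,0,0,0,1],
    [-0.003,0,0.05,0,0,0,1],
    [-0.003,0,0.062,0,0,0,1],
    [-0.003,0,0.071,0,0,0,1],
    [-0.003,0,0.071,0,0,0,1]
  ],
  "force": 25
}}

```text
t: 4.23
tool_pos: [473.2, 190.0, 62.0]
tool_rot: [-0.026, 0.972, 0.195, 0.128]
force: [-0.7, -0.3, -0.1]
opening: 87.0
```

Request:
{"method": "carry_out", "body": {
  "increments": [
    [0,0,0,0,0,0,0.7],
    [0,0,0,0,0,0,0.65],
    [0,0,0,0,0,0,0.6],
    [0,0,0,0,0,0,0.55],
    [0,0,0,0,0,0,0.5],
    [0,0,0,0,0,0,0.45]
  ],
  "force": 25
}}

```text
t: 4.73
tool_pos: [472.1, 189.3, 62.3]
tool_rot: [-0.026, 0.972, 0.195, 0.128]
force: [0.1, 0.6, 0.6]
opening: 54.8
```

```bash

python3 - <<'E'
from h import *; from workcell import env,eyes
print(env.state()["joints"])
inc(env,[473.9,190,63.6],down(22.6,15))
E
```

```text
[ 0.11366513  0.06739229 -0.6074109   2.1819943   0.10399603  0.6452335
 -1.73755585]
t 4.73 p [472.1 189.3  62.3] f [0.09 0.56 0.59] op 54.8
inc [ 0.0022  0.0001 -0.0008] [-0.01 -0.03  0.08]
```

Request:
{"method": "carry_out", "body": {
  "increments": [
    [0,0,0,0,0,0,0.3],
    [0,0,0,0,0,0,0],
    [0,0,0,0,0,0,0],
    [0,0,0,0,0,0,0]
  ],
  "force": 30
}}

```text
t: 5.07
tool_pos: [472.4, 188.4, 62.3]
tool_rot: [-0.025, 0.972, 0.194, 0.128]
force: [-1.6, -4.7, 6.0]
opening: 51.2
```

```bash

python3 - <<'E'
from h import *; from workcell import env,eyes
s,p,Rm=st(env); inc(env,p+np.array([-30,-12,110]),Rm)
E
```

```text
t 5.07 p [472.4 188.4  62.3] f [-1.63 -4.67  5.98] op 51.2
inc [-0.0027 -0.0003 -0.1146] [0. 0. 0.]
```

Request:
{"method": "carry_out", "body": {
  "increments": [
    [0.002,0,-0.01,0,0,0,0],
    [0.007,0,-0.025,0,0,0,0],
    [0.013,0,-0.05,0,0,0,0],
    [0.02,0,-0.075,0,0,0,0],
    [0.026,0,-0.1,0,0,0,0],
    [0.034,0,-0.125,0,0,0,0],
    [0.04,0,-0.15,0,0,0,0],
    [0.04,0,-0.155,0,0,0,0],
    [0.04,0,-0.155,0,0,0,0]
  ]
}}

```text
t: 5.82
tool_pos: [470.8, 189.3, 223.7]
tool_rot: [-0.026, 0.972, 0.195, 0.129]
force: [-0.1, -0.2, -3.9]
opening: 51.3
```

```bash

python3 - <<'E'
from h import *; from workcell import env,eyes
inc(env,[520,-50,260],down(-5,-20)); print(env.state()["joints"])
d=wrist(env,eyes); cv2.imwrite("pics/w4.png",d["img"][:,:,::-1])
d=eyes.get_image("side"); cv2.imwrite("pics/s4.png",cv2.resize(d["img"][150:350,220:480,::-1],None,fx=3,fy=3))
E
```

```text
t 5.82 p [470.8 189.3 223.7] f [-0.12 -0.17 -3.87] op 51.3
inc [-0.0359  0.2398 -0.0472] [  1.21 -34.46  28.12]
[ 0.15073422 -0.14454228 -0.57179036  1.99260083 -0.08248057  1.00725898
 -1.56617349]
```

View pics/s4.png

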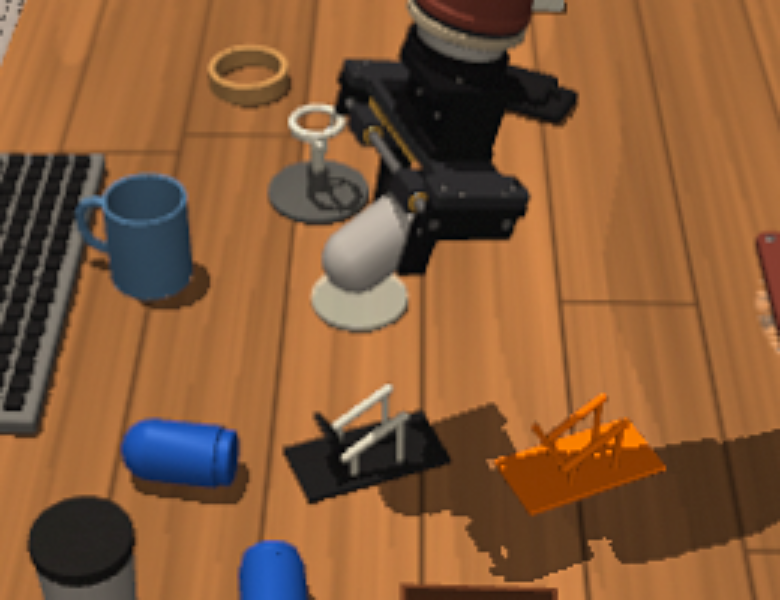

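View pics/w4.png

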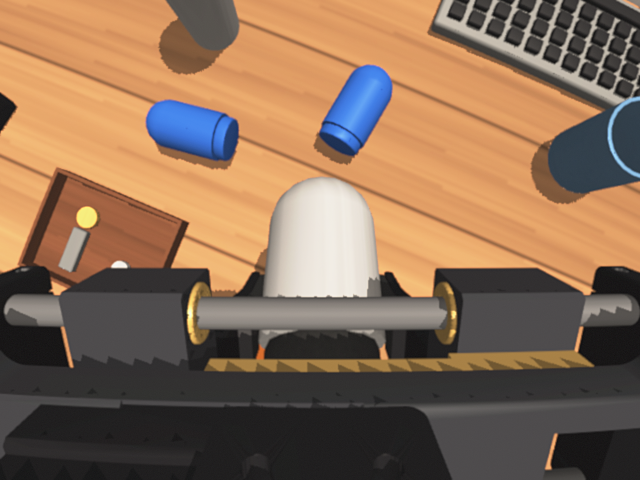

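```bash
cat > g.py <<'E'
from h import *
Rg=down(22.6,15); Pg=np.array([472.4,188.4,62.3]); mid0=np.array([482.2,193.4,73.5])
c=-np.array([np.cos(np.radians(22.6)),np.sin(np.radians(22.6)),0])
# tumbler frame: z axis, y axis = tool y at grasp
z=c*np.cos(np.pi/6)+np.array([0,0,.5]); y=np.cross(z,np.cross(Rg[:,1],z)); y/=np.linalg.norm(y)
Rt0=np.c_[np.cross(y,z),y,z]
Rrel=Rg.T@Rt0; prel=Rg.T@(mid0-48*z-Pg)   # tumbler origin (lowest pt) in tool
def target(bottom,az,tiltcorr=0,lateral=0,Rrel=Rrel,prel=prel):
    a=np.radians(az); # tool y horizontal ; upright tumbler: its x = ?
    Rtool0=down(az,-45); Rt=Rtool0@Rrel
    zt=Rt[:,2]; # correct to vertical
    v=np.cross(zt,[0,0,1]); ang=np.arcsin(np.linalg.norm(v)); 
    Rc=R.from_rotvec(v/np.linalg.norm(v)*ang).as_matrix() if ang>1e-6 else np.eye(3)
    Rtool=Rc@Rtool0; return np.array(bottom)-Rtool@prel, Rtool
E
python3 - <<'E'
from g import *; from workcell import env
print(Rrel.round(3),prel)
p,Rt=target([550.6,-177.4,160],-18); print(p,Rt.round(3)); inc(env,p,Rt)
E
```

```text
[[-0.707 -0.    -0.707]
 [-0.     1.    -0.   ]
 [ 0.707 -0.    -0.707]] [47.43507809 -0.84995692 25.96172598]
[ 535.89655152 -173.51625758  211.89937787] [[ 0.672 -0.309 -0.672]
 [-0.219 -0.951  0.219]
 [-0.707  0.    -0.707]]
t 5.92 p [469.6 188.5 220.6] f [-0.36 -0.76 -3.56] op 51.0
inc [-0.078   0.3596 -0.0119] [ 11.04 -57.25  41.08]
```

Request:
{"method": "carry_out", "body": {
  "increments": [
    [-0.006,0.03,-0.02,1.1,-5.7,4.1,0],
    [-0.015,0.07,-0.03,2.2,-11.5,8.2,0],
    [-0.024,0.11,-0.03,3.3,-17.2,12.3,0],
    [-0.032,0.15,-0.03,4.4,-22.9,16.4,0],
    [-0.04,0.19,-0.03,5.5,-28.6,20.5,0],
    [-0.048,0.23,-0.03,6.6,-34.4,24.6,0],
    [-0.056,0.265,-0.03,7.7,-40,28.8,0],
    [-0.064,0.3,-0.03,8.8,-45.8,32.9,0],
    [-0.071,0.33,-0.025,9.9,-51.5,37,0],
    [-0.078,0.36,-0.012,11,-57.2,41.1,0]
  ]
}}

```text
t: 6.75
tool_pos: [529.4, -162.8, 211.2]
tool_rot: [-0.062, 0.922, -0.131, -0.358]
force: [0.4, -1.3, -7.4]
opening: 51.5
```

Request:
{"method": "carry_out", "body": {
  "increments": [
    [0,0,0,0,0,0,0],
    [0,0,0,0,0,0,0],
    [0,0,0,0,0,0,0]
  ]
}}

```text
t: 7.0
tool_pos: [530.0, -157.2, 215.0]
tool_rot: [-0.062, 0.925, -0.126, -0.354]
force: [1.4, 0.2, -2.7]
opening: 50.9
```

```bash

python3 - <<'E'
from g import *; from workcell import env,eyes
import pickle
print(env.state()["joints"])
p,Rt=target([550.6,-177.4,160],-18); inc(env,p,Rt)
out={}
d=wrist(env,eyes); out["w"]=d
out["p"],out["R"]=st(env)[1:]
cv2.imwrite("pics/w5.png",d["img"][:,:,::-1])
for n,(a,b) in dict(side=(130,250),scene=(120,180)).items():
    d=eyes.get_image(n); out[n]=d; cv2.imwrite(f"pics/{n}5.png",cv2.resize(d["img"][a:a+140,b:b+180,::-1],None,fx=4,fy=4,interpolation=cv2.INTER_CUBIC))
pickle.dump(out,open("v5.pkl","wb"))
E
```

```text
[ 0.27421692  0.70849771 -0.06234992  1.11653385 -0.02736714  2.0491712
 -1.63323608]
t 7.0 p [ 530.  -157.2  215. ] f [ 1.39  0.17 -2.72] op 50.9
inc [ 0.0094  0.0141 -0.0048] [ 0.29 -2.91  2.41]
```

View pics/w5.png

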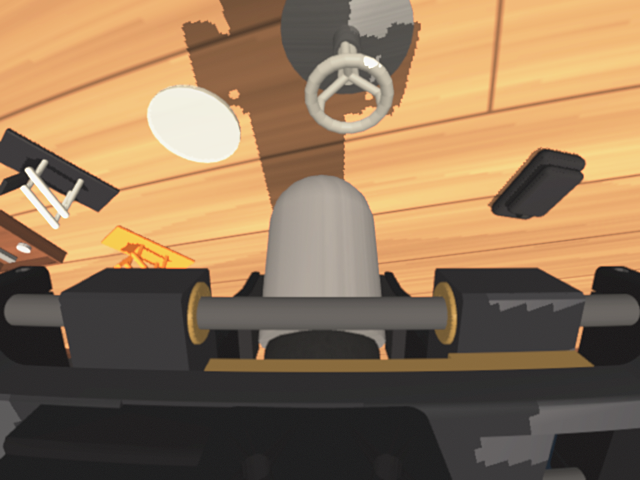

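View pics/side5.png

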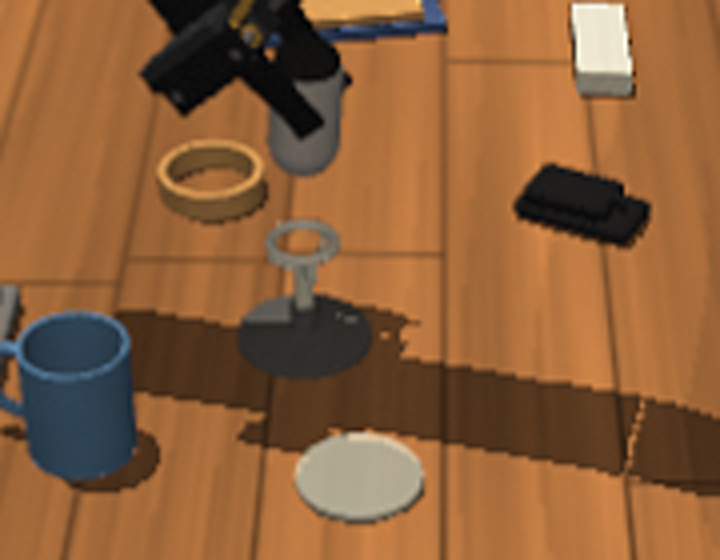

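View pics/scene5.png

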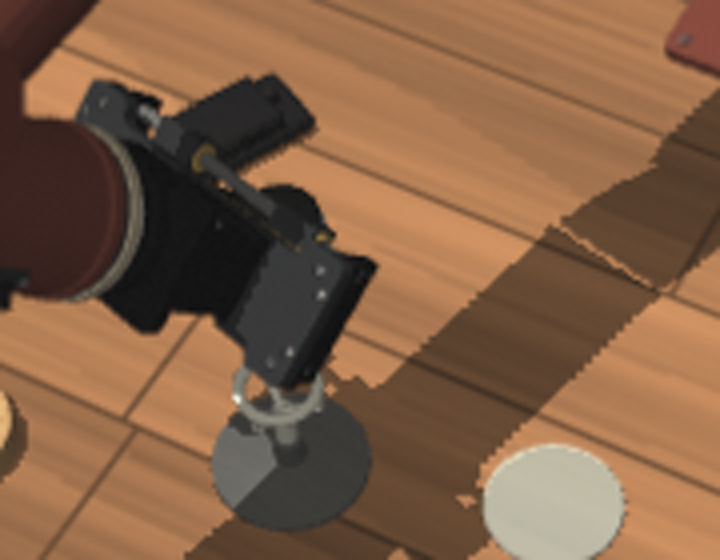

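```bash
cat > chk.py <<'E'
from g import *; import pickle,sys
from scipy.optimize import minimize
v=pickle.load(open(sys.argv[1],"rb")); a=np.linspace(0,2*np.pi,60)
def pts(zr): return np.vstack([np.c_[r*np.cos(a),r*np.sin(a),np.full(60,z)] for z,r in zr])
hem=[(26-26*np.cos(t),26*np.sin(t)) for t in np.linspace(0,np.pi/2,16)]; B=pts(hem+[(84,26)])
P,Rm=v["p"],v["R"]
def world(q): # q: dtilt(deg about tool y), dx,dz in tool
    Rr=R.from_rotvec([0,np.radians(q[0]),0]).as_matrix()
    # rotate about grasp point (0,0,-19)
    g=np.array([0,0,-19.]); R2=Rr@Rrel; p2=g+Rr@(prel-g)+np.array([q[1],q[3] if len(q)>3 else 0,q[2]])
    return (Rm@(R2@B.T+p2[:,None])).T+P, Rm@R2, Rm@p2+P
X,Rt,b=world([0,0,0]); print("pred bottom",b.round(1),"tilt vec",Rt[:2,2].round(3))
w=v["w"]; h=cv2.convexHull(np.float32(proj(w,X))).reshape(-1,2); img=w["img"][:,:,::-1].copy()
cv2.polylines(img,[np.int32(h)],True,(0,0,255),1)
s=v["side"]; h2=cv2.convexHull(np.float32(proj(s,X))).reshape(-1,2); im2=cv2.resize(s["img"][130:270,250:430,::-1],None,fx=3,fy=3)
cv2.polylines(im2,[np.int32((h2-[250,130])*3)],True,(0,0,255),1)
cv2.imwrite(sys.argv[2],np.hstack([cv2.resize(img[100:380,170:480],(465,420)),im2[:,:330]]))
E
python3 chk.py v5.pkl pics/chk5.png
```

```text
pred bottom [ 548.  -159.4  165.2] tilt vec [-0.058 -0.011]
```

View pics/chk5.png

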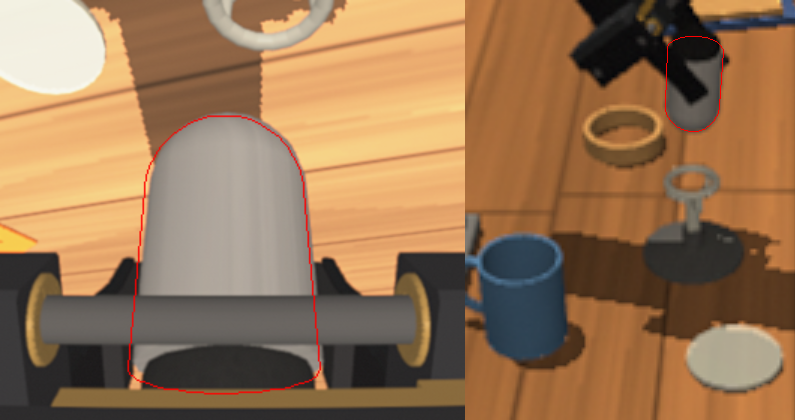

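```bash
sed -i 's/^def target/prel[1]=0.0\ndef target/' g.py
python3 - <<'E'
from g import *; from workcell import env
p,Rt=target([550.6,-177.4,120],-18); inc(env,p,Rt)
E
```

```text
t 7.15 p [ 530.2 -156.7  217.5] f [-0.27  0.43 -3.08] op 51.3
inc [0.0377 0.0149 0.0269] [ 0.29 -3.12  2.51]
```

Request:
{"method": "carry_out", "body": {
  "increments": [
    [0.01,0.004,0.007,0,0,0,0],
    [0.02,0.008,0.014,0.1,-1,0.8,0],
    [0.03,0.012,0.021,0.2,-2,1.6,0],
    [0.038,0.015,0.027,0.3,-3.1,2.5,0],
    [0.038,0.015,0.027,0.3,-3.1,2.5,0],
    [0.038,0.015,0.027,0.3,-3.1,2.5,0],
    [0.038,0.015,0.027,0.3,-3.1,2.5,0]
  ]
}}

```text
t: 7.73
tool_pos: [536.1, -174.2, 171.5]
tool_rot: [-0.06, 0.912, -0.146, -0.378]
force: [0.2, -0.1, -2.7]
opening: 50.8
```

```bash

python3 - <<'E'
from g import *; from workcell import env
print(env.state()["joints"]); p,Rt=target([550.6,-177.4,120],-18); inc(env,p,Rt)
E
```

```text
[ 0.28369773  0.79939465 -0.04269797  1.08010257 -0.02432982  2.04595865
 -1.6482087 ]
t 7.73 p [ 536.1 -174.2  171.5] f [ 0.22 -0.14 -2.73] op 50.8
inc [-0.0006 -0.0015  0.    ] [-0.04 -0.01 -0.12]
```

Target pose reached upright. Next I'll check it in the images.

```bash
cat > look.py <<'E'
from g import *; from workcell import env,eyes
import pickle,sys
out={}; d=wrist(env,eyes); out["w"]=d; out["p"],out["R"]=st(env)[1:]
for n in("side","scene"): out[n]=eyes.get_image(n)
pickle.dump(out,open(sys.argv[1],"wb"))
E
python3 look.py v6.pkl; python3 chk.py v6.pkl pics/chk6.png
```

```text
pred bottom [ 550.7 -179.   120. ] tilt vec [-0.     0.001]
```

View pics/chk6.png

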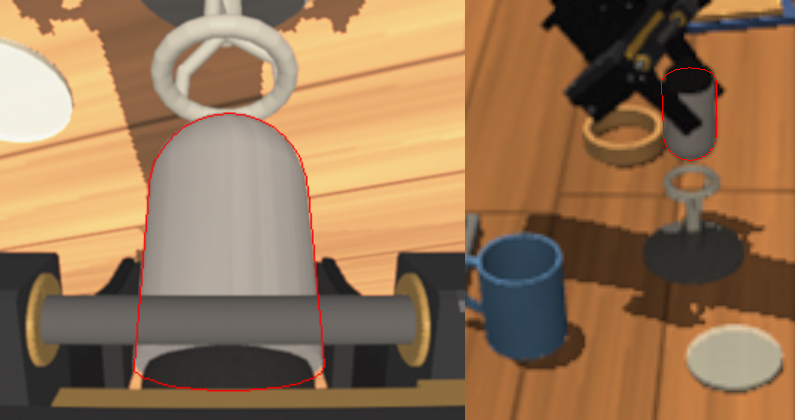

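```bash
cat > ring.py <<'E'
from g import *; import pickle,sys
v=pickle.load(open(sys.argv[1],"rb")); a=np.linspace(0,2*np.pi,90)
def tor(q): return np.vstack([np.c_[q[0]+(24.5+4*np.cos(u))*np.cos(a),q[1]+(24.5+4*np.cos(u))*np.sin(a),q[2]+4*np.sin(u)+0*a] for u in np.linspace(0,2*np.pi,24)])
for q in ([550.6,-177.4,88],[550.6,-177.4,85],[547.6,-176.4,88]):
    for n in("w","side"):
        p=proj(v[n],tor(q)); print(q,n,p.min(0).round(1),p.max(0).round(1))
q=[550.6,-177.4,88]
im=v["w"]["img"][:,:,::-1].copy(); b=v["side"]["img"][:,:,::-1].copy()
A=cv2.resize(im[90:200,250:390],None,fx=4,fy=4,interpolation=cv2.INTER_CUBIC); Bm=cv2.resize(b[170:210,300:350],None,fx=8,fy=8,interpolation=cv2.INTER_CUBIC)
def dr(I,d,o,k):
    h=cv2.convexHull(np.float32(proj(d,tor(q)))).reshape(-1,2); cv2.polylines(I,[np.int32((h-o+.5)*k)],True,(0,0,255),1)
dr(A,v["w"],[250,90],4); dr(Bm,v["side"],[300,170],8)
cv2.imwrite(sys.argv[2],A); cv2.imwrite(sys.argv[3],Bm)
E
python3 ring.py v6.pkl pics/r6a.png pics/r6b.png
```

```text
[550.6, -177.4, 88] w [270.7 103.8] [368.7 180.8]
[550.6, -177.4, 88] side [315.8 185.4] [334.9 197.3]
[550.6, -177.4, 85] w [271.1 100.2] [368.3 177.3]
[550.6, -177.4, 85] side [315.9 186.2] [334.9 198.1]
[547.6, -176.4, 88] w [271.3 108.8] [368. 184.]
[547.6, -176.4, 88] side [316.8 185.6] [335.9 197.5]
```

View pics/r6a.png

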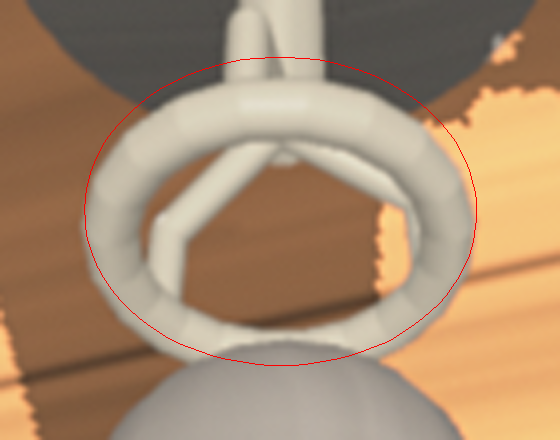

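View pics/r6b.png

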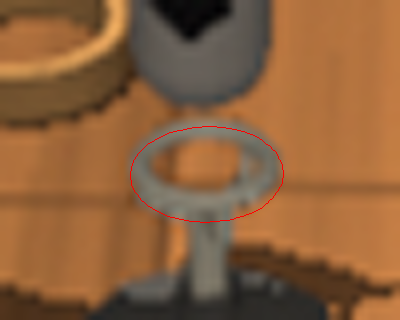

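```bash
python3 - <<'E'
import sys; sys.argv=["","v6.pkl","/tmp/a.png","/tmp/b.png"]
import io,contextlib
with contextlib.redirect_stdout(io.StringIO()): exec(open("ring.py").read())
from scipy.optimize import least_squares
w1=pickle.load(open("w1.pkl","rb")); sc=v["scene"]
def f(q,parts=False):
    e=lambda d:(lambda p:np.r_[p.min(0),p.max(0)])(proj(d,tor(q)))
    w=e(v["w"]);s=e(v["side"]);o=e(w1);c=e(sc)
    r=[ (w[0]-270.5)/1.5,(w[2]-368.7)/1.5,(w[1]-109.7)/1.5, s[0]-315.9,s[2]-334.4,s[1]-184.3,s[3]-195.9,
       ((o[0]+o[2])/2-319.)/1.5,((o[1]+o[3])/2-200.6)/1.5,(c[0]+c[2])/2-249,((c[1]+c[3])/2-216.3)]
    return np.array(r)
s=least_squares(f,[550,-177,90]);print(s.x,s.fun.round(1))
s=least_squares(lambda q:f(q)[:7],[550,-177,90]);print("now views only",s.x,s.fun.round(1))
E
```

```text
[ 550.80586987 -177.43331393   92.61989085] [-0.4  0.4 -0.3 -0.2  0.4 -0.2  0.1  0.  -0.3  1.1 -0.9]
now views only [ 550.44258577 -177.29504567   92.41496439] [-0.3  0.3 -0.1 -0.1  0.5 -0.1  0.1]
```

```bash
python3 - <<'E'
from g import *; from workcell import env
p,Rt=target([550.6,-177.4,92],-18); inc(env,p,Rt)
E
```

```text
t 7.88 p [ 536.2 -174.3  172. ] f [-0.23  0.57 -4.08] op 50.9
inc [ 0.0194 -0.0016  0.0203] [-0.04 -0.05 -0.14]
```

Request:
{"method": "carry_out", "body": {
  "increments": [
    [0.005,-0.0008,0.005,0,0,0,0],
    [0.01,-0.0016,0.01,0,0,0,0],
    [0.015,-0.0016,0.015,0,0,0,0],
    [0.018,-0.0016,0.018,0,0,0,0],
    [0.0195,-0.0016,0.02,0,0,0,0],
    [0.0195,-0.0016,0.02,0,0,0,0],
    [0.0195,-0.0016,0.02,0,0,0,0],
    [0.0195,-0.0016,0.02,0,0,0,0]
  ]
}}

```text
t: 8.55
tool_pos: [536.1, -173.0, 143.1]
tool_rot: [-0.06, 0.912, -0.146, -0.379]
force: [0.5, 0.7, -2.7]
opening: 51.2
```

```bash
python3 look.py v7.pkl; python3 chk.py v7.pkl pics/chk7.png; python3 - <<'E'
from g import *; from workcell import env
p,Rt=target([550.6,-177.4,92],-18); inc(env,p,Rt)
import pickle
v=pickle.load(open("v7.pkl","rb")); cv2.imwrite("pics/w7.png",cv2.resize(v["w"]["img"][90:250,240:400,::-1],None,fx=3.5,fy=3.5,interpolation=cv2.INTER_CUBIC))
E
```

```text
pred bottom [ 550.4 -177.8   91.3] tilt vec [0.002 0.002]
t 8.7 p [ 536.1 -173.   143.2] f [ 0.12 -0.06 -2.56] op 50.8
inc [-0.0005 -0.0003 -0.0005] [-0.04  0.05 -0.2 ]
```

View pics/chk7.png

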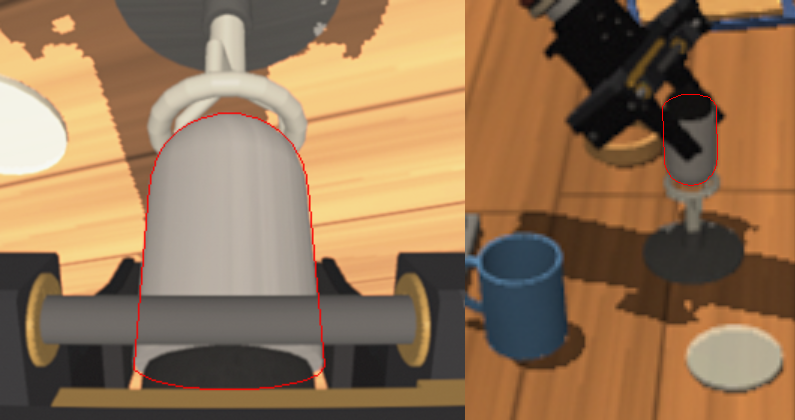

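View pics/w7.png

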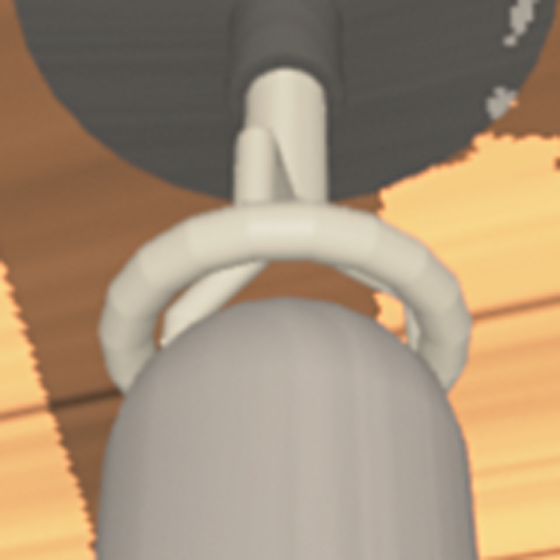

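The tumbler is centred on the ring within about 1 px in the wrist view. I'll lower slowly now.

Request:
{"method": "carry_out", "body": {
  "increments": [
    [0.001,-0.0003,0.001,0,0,0,0],
    [0.002,-0.0003,0.002,0,0,0,0],
    [0.003,-0.0003,0.003,0,0,0,0],
    [0.0035,-0.0003,0.0035,0,0,0,0],
    [0.0035,-0.0003,0.0035,0,0,0,0],
    [0.0035,-0.0003,0.0035,0,0,0,0]
  ]
}}

```text
t: 9.2
tool_pos: [536.0, -172.6, 137.9]
tool_rot: [-0.06, 0.912, -0.146, -0.379]
force: [0.3, -0.3, -2.9]
opening: 50.9
```

Request:
{"method": "carry_out", "body": {
  "increments": [
    [0.0007,0,0.0007,0,0,0,0],
    [0.0007,0,0.0007,0,0,0,0],
    [0.0007,0,0.0007,0,0,0,0]
  ]
}}

```text
t: 9.45
tool_pos: [536.0, -172.7, 136.9]
tool_rot: [-0.06, 0.912, -0.146, -0.379]
force: [0.3, 0.4, -2.9]
opening: 50.9
```

Request:
{"method": "carry_out", "body": {
  "increments": [
    [0.0007,0,0.0007,0,0,0,0],
    [0.0007,0,0.0007,0,0,0,0],
    [0.0007,0,0.0007,0,0,0,0]
  ]
}}

```text
t: 9.7
tool_pos: [536.0, -172.7, 136.0]
tool_rot: [-0.06, 0.912, -0.146, -0.379]
force: [-0.4, -0.0, -3.3]
opening: 51.2
```

Request:
{"method": "carry_out", "body": {
  "increments": [
    [0.0004,0,0.0004,0,0,0,0],
    [0.0004,0,0.0004,0,0,0,0],
    [0.0004,0,0.0004,0,0,0,0]
  ]
}}

```text
t: 9.95
tool_pos: [536.0, -172.7, 135.7]
tool_rot: [-0.06, 0.912, -0.146, -0.379]
force: [-0.3, 0.4, -1.0]
opening: 51.1
```

Request:
{"method": "carry_out", "body": {
  "increments": [
    [0.0003,0,0.0003,0,0,0,0],
    [0.0003,0,0.0003,0,0,0,0],
    [0.0003,0,0.0003,0,0,0,0]
  ]
}}

```text
t: 10.2
tool_pos: [535.9, -172.7, 135.5]
tool_rot: [-0.06, 0.912, -0.146, -0.379]
force: [-2.4, -0.1, 3.4]
opening: 51.1
```

```bash
python3 - <<'E'
from g import *; from workcell import env,eyes
for i in range(4):
    s=env.state(); print(s["force"].round(2),s["ft_torque"].round(2)); eyes.get_image("side")
E
```

```text
[-2.35 -0.09  3.44] [ 0.02 -0.04  0.1 ]
[-2.5  -0.05  3.4 ] [0.02 0.06 0.07]
[-2.    0.94  3.94] [-0.   0.1  0.1]
[-2.62  0.17  5.06] [0.02 0.21 0.09]
```

Request:
{"method": "carry_out", "body": {
  "increments": [
    [-0.0003,0.0001,0.0003,0,0,0,0],
    [-0.0005,0.0002,0.0005,0,0,0,0],
    [-0.0005,0.0002,0.0005,0,0,0,0]
  ]
}}

```text
t: 10.65
tool_pos: [535.3, -172.7, 135.1]
tool_rot: [-0.06, 0.912, -0.146, -0.379]
force: [-1.2, -0.0, 4.7]
opening: 51.2
```

```bash
python3 - <<'E'
from g import *; from workcell import env,eyes
for i in range(4):
    s=env.state(); print(s["tool_pos"].round(1),s["force"].round(2),s["ft_torque"].round(2)); eyes.get_image("side")
E
```

```text
[ 535.3 -172.7  135.1] [-1.17 -0.05  4.72] [0.03 0.02 0.04]
[ 535.3 -172.6  135.1] [-0.39 -0.28  4.23] [0.01 0.06 0.03]
[ 535.3 -172.7  135.1] [-0.68 -0.16  4.71] [0.04 0.03 0.08]
[ 535.3 -172.6  135.1] [-1.05 -0.03  6.02] [0.1  0.07 0.07]
```

Request:
{"method": "carry_out", "body": {
  "increments": [
    [-0.0003,0.0001,0.0001,0,0,0,0],
    [-0.0003,0.0001,0.0001,0,0,0,0],
    [-0.0003,0.0001,0.0001,0,0,0,0]
  ]
}}

```text
t: 11.1
tool_pos: [535.1, -172.7, 135.1]
tool_rot: [-0.06, 0.912, -0.146, -0.378]
force: [-0.4, -0.6, 5.1]
opening: 51.2
```

```bash
python3 - <<'E'
from g import *; from workcell import env,eyes
for i in range(3):
    s=env.state(); print(s["tool_pos"].round(1),s["force"].round(2),s["ft_torque"].round(2)); eyes.get_image("side")
E
python3 look.py v8.pkl; python3 chk.py v8.pkl pics/chk8.png
```

```text
[ 535.1 -172.7  135.1] [-0.42 -0.61  5.13] [-0.   -0.26  0.01]
[ 535.1 -172.6  135.1] [-0.84 -0.44  4.15] [ 0.07 -0.29 -0.01]
[ 535.1 -172.6  135.1] [ 0.53 -0.62  4.28] [ 0.01 -0.28  0.07]
pred bottom [ 549.4 -177.4   83.2] tilt vec [0.002 0.001]
```

View pics/chk8.png

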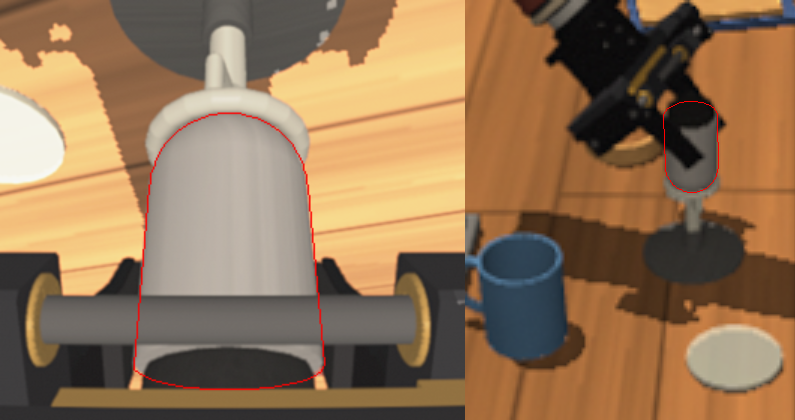

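Forces are balanced sideways and the bottom is at 83 mm, which fits the ring at about 92 mm. I'll ease the press, soften the grip and open.

Request:
{"method": "carry_out", "body": {
  "increments": [
    [-0.0002,0,-0.0002,0,0,0,0],
    [-0.0002,0,-0.0002,0,0,0,0],
    [-0.0002,0,-0.0002,0,0,0,0]
  ],
  "force": 15
}}

```text
t: 11.65
tool_pos: [535.0, -172.7, 135.2]
tool_rot: [-0.06, 0.912, -0.146, -0.379]
force: [1.7, 0.1, 1.3]
opening: 51.1
```

Request:
{"method": "carry_out", "body": {
  "increments": [
    [0,0,0,0,0,0,0],
    [0,0,0,0,0,0,0],
    [0,0,0,0,0,0,0]
  ],
  "force": 4
}}

```text
t: 11.9
tool_pos: [535.0, -172.7, 135.2]
tool_rot: [-0.06, 0.912, -0.146, -0.379]
force: [0.0, 0.7, -0.5]
opening: 51.7
```

Request:
{"method": "carry_out", "body": {
  "increments": [
    [0,0,0,0,0,0,0.6],
    [0,0,0,0,0,0,0.61],
    [0,0,0,0,0,0,0.63],
    [0,0,0,0,0,0,0.65]
  ],
  "force": 4
}}

```text
t: 12.23
tool_pos: [534.9, -172.7, 135.4]
tool_rot: [-0.06, 0.912, -0.146, -0.379]
force: [-0.4, -0.5, -0.3]
opening: 55.1
```

```bash
python3 look.py v9.pkl; python3 chk.py v9.pkl pics/chk9.png;python3 -c "
from workcell import env
s=env.state();print(s['t'],s['force'],s['opening'])"
```

```text
pred bottom [ 549.2 -177.5   83.5] tilt vec [0.002 0.001]
12.3833 [ 0.03582779  0.10783665 -0.14325544] 56.21777304814361
```

View pics/chk9.png

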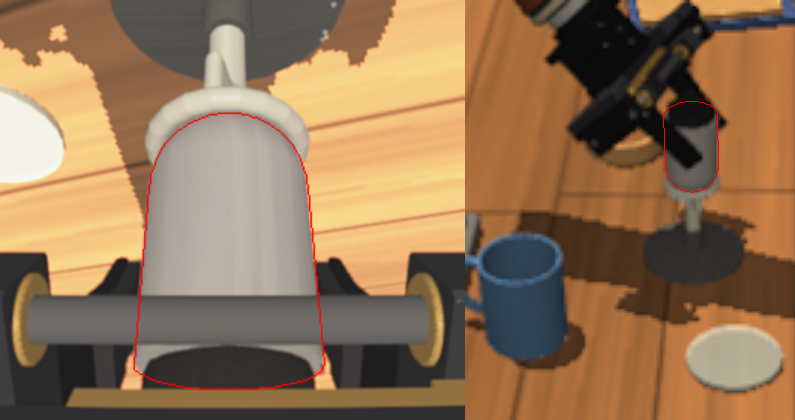

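It stands upright after release with no visible movement. I'll open fully and back off along the tool axis.

Request:
{"method": "carry_out", "body": {
  "increments": [
    [0,0,0,0,0,0,0.75],
    [0,0,0,0,0,0,0.85],
    [0,0,0,0,0,0,1],
    [0,0,0,0,0,0,1],
    [0,0,0,0,0,0,1],
    [0,0,0,0,0,0,1]
  ]
}}

```text
t: 12.88
tool_pos: [535.0, -172.7, 135.4]
tool_rot: [-0.06, 0.912, -0.146, -0.379]
force: [-0.1, 0.4, -0.3]
opening: 84.8
```

Request:
{"method": "carry_out", "body": {
  "increments": [
    [0,0,-0.005,0,0,0,1],
    [0,0,-0.015,0,0,0,1],
    [0,0,-0.03,0,0,0,1],
    [0,0,-0.045,0,0,0,1],
    [0,0,-0.06,0,0,0,1],
    [0,0,-0.08,0,0,0,1],
    [0,0,-0.1,0,0,0,1],
    [0,0,-0.12,0,0,0,1],
    [0,0,-0.12,0,0,0,1],
    [0,0,-0.12,0,0,0,1]
  ]
}}

```text
t: 13.72
tool_pos: [619.9, -192.5, 257.6]
tool_rot: [-0.062, 0.949, -0.163, -0.264]
force: [4.2, 11.1, -12.2]
opening: 87.1
```

```bash
python3 look.py v10.pkl; python3 - <<'E'
from g import *; import pickle
from workcell import env
s=env.state();print(s['t'],s['force'],s['tool_pos'])
v=pickle.load(open("v10.pkl","rb"))
a=np.linspace(0,2*np.pi,60)
X=np.vstack([np.c_[r*np.cos(a)+550.6-.6,r*np.sin(a)-177.4,0*a+z+83.4] for z,r in [(26-26*np.cos(t),26*np.sin(t)) for t in np.linspace(0,np.pi/2,16)]+[(84,26),(84,23.5),(96,23.5)]])
I=[]
for n,(x,y) in dict(side=(285,130),scene=(205,160)).items():
    im=v[n]["img"][y:y+90,x:x+90,::-1]; im=cv2.resize(im,None,fx=4,fy=4,interpolation=cv2.INTER_CUBIC); h=cv2.convexHull(np.float32(proj(v[n],X))).reshape(-1,2)
    I2=im.copy(); cv2.polylines(I2,[np.int32((h-[x,y]+.5)*4)],True,(0,0,255),1); I+= [I2]
cv2.imwrite("pics/c10.png",np.hstack(I)); cv2.imwrite("pics/w10.png",v["w"]["img"][:,:,::-1])
E
```

```text
13.8667 [-0.58534501 -0.68603669  0.02794411] [ 621.20077617 -197.46201232  268.86020926]
```

View pics/c10.png

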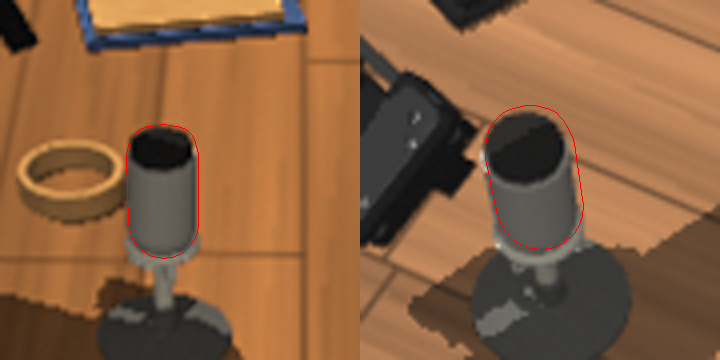

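View pics/w10.png

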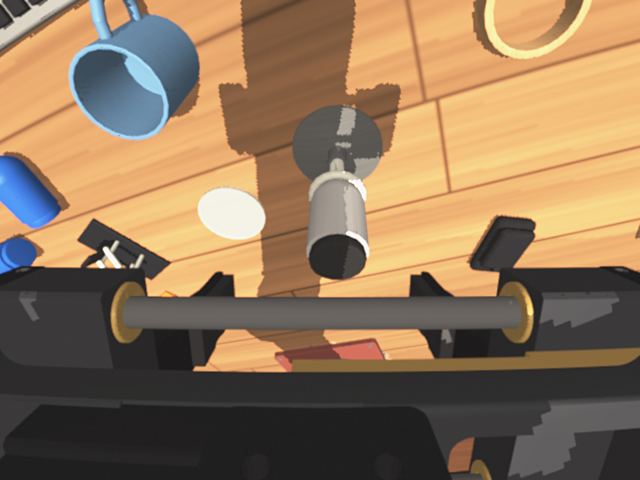

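```bash
python3 look.py v11.pkl; python3 - <<'E'
from g import *; import pickle
from scipy.optimize import minimize
from workcell import env
s=env.state();print(s['t'],s['force'].round(2),s['tool_pos'],abs(s['qd']).max())
v=pickle.load(open("v11.pkl","rb")); a=np.linspace(0,2*np.pi,60)
B=np.vstack([np.c_[r*np.cos(a),r*np.sin(a),0*a+z] for z,r in [(26-26*np.cos(t),26*np.sin(t)) for t in np.linspace(0,np.pi/2,16)]+[(84,26)]])
C=np.c_[23.5*np.cos(a),23.5*np.sin(a),0*a+96]
# cap top dark blob: centroid per view -> cap-top centre
E=[]
for n,(x,y,w,h) in dict(side=(312,155,28,22),scene=(322-0,184-0,0,0)).items():
    if w==0: x,y,w,h=233,184,26,26
    g=cv2.cvtColor(v[n]["img"],cv2.COLOR_RGB2GRAY)[y:y+h,x:x+w]; m=(g<62).astype(np.uint8)
    nn,l,stt,cen=cv2.connectedComponentsWithStats(m); k=1+np.argmax(stt[1:,4]); print(n,stt[k],cen[k]+[x,y]); 
    for X0 in ([550,-177.4,83.4],): print(" pred disc extents",proj(v[n],C+X0).min(0),proj(v[n],C+X0).max(0))
E
```

```text
14.0167 [-0.92 -0.15 -0.23] [ 619.50034909 -199.09051909  266.5078232 ] 0.009822787927498628
side [  5   7  16  11 140] [324.71428571 167.05714286]
 pred disc extents [316.87741393 160.72769427] [333.16815626 169.2767719 ]
scene [  3   4  20  18 274] [245.74087591 196.78832117]
 pred disc extents [236.24945587 185.85116431] [256.66045828 202.22378969]
```

```bash
python3 -c "
from workcell import job
print(job.close_job())"
```

```text
the job is handed in; nothing more can be done
None
```

I took the steel tumbler off the black rest and stood it cap up in the ring. I let go, backed the gripper off, and handed the job in at about 14 s. No verdict was reported.

- **Placing:** I lowered in steps of 1 mm or less until contact, with about 7–8 N on the ring. I followed the ring's 2.4 N push toward −x by about 1 mm until the side force had nearly vanished, then eased off and opened.
- **Seating:** The fitted ring height is about 92 mm, and the tumbler's lowest point came to rest at about 83 mm, which agrees.
- **Upright:** In the last pictures the tumbler stands alone in the ring. In the side view the outline agrees with an upright model to about 1 px, and I put the lean at no more than about 3 degrees.
- **Bystanders:** I saw no movement of any of them, but I checked this only by eye.

Two readings disagreed:
- **Scene camera:** It sits 1–2 px off the other views, for the ring as well as the tumbler, so I put this down to calibration.
- **Retreat:** The wrist force briefly read about 17 N at the end of the fast retreat, with the arm near a joint limit. It returned to about zero, and the tumbler had not visibly moved.

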